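# Weigh an unlabelled rotor hub by hand and seat it on the keyed post of its class

## Task

Lift the unlabelled rotor hub clear of the bench and hold it still for a moment to judge its weight: under 250 g it is a hollow one and belongs on the blue post, from 250 to 500 g a filled one for the yellow post, over 500 g a solid one for the red post. Lower it over the pin of that post and, pressing only gently, turn it until it drops over the cross key, then leave it fully home and upright on the foot, let go. Leave the bottle, stopper, marker and timer where they are.

Things in the scene. Friction and masses are not known exactly. Their poses are not given: they have to be found in the camera images.
- hub: Unlabelled aluminium rotor hub, loose, upright. Flange 66 mm across, z 0 to 26; above it a plain round grip neck 34 mm across, z 26 to 68. Origin: centre of the underside. Weight 120 to 740 g, cannot be seen. Underside: centre bore 12.7 mm wide, 21 deep, and a cross of two slots (along the hub's x and y) 9 mm wide, 9 deep, 60 long, closed at the rim.
- blue_seat (a point): Post with the blue foot, for hollow hubs: centre of the flat foot top (76 mm across, 14 above the bench), where the hub's underside rests when home. Pin: 10.4 mm thick, chamfered, 18.5 above the foot top. A hub whose slots are not in line with the key (within about 3 degrees; it fits every 90 degrees) stops 7 mm above home.
- foot_blue: The flat, slippery round blue foot of that post, on which a hub that is home rests with its weight; same origin and frame as post_blue.
- post_blue: The blue post, its round foot 84 mm across fixed to the bench; origin: centre of the foot's underside. Through its pin runs a straight dark cross key, 44 mm long, 6.5 wide, 7 high, lying on the foot top. The key points differently on each post, its direction is not given by this frame, and stays put under gentle twists, up to 0.3 N m.
- yellow_seat (a point): Post with the yellow foot, for filled hubs: centre of the flat foot top (76 mm across, 14 above the bench), where the hub's underside rests when home. Pin: 10.4 mm thick, chamfered, 18.5 above the foot top. A hub whose slots are not in line with the key (within about 3 degrees; it fits every 90 degrees) stops 7 mm above home.
- foot_yellow: The flat, slippery round yellow foot of that post, on which a hub that is home rests with its weight; same origin and frame as post_yellow.
- post_yellow: The yellow post, its round foot 84 mm across fixed to the bench; origin: centre of the foot's underside. Through its pin runs a straight dark cross key, 44 mm long, 6.5 wide, 7 high, lying on the foot top. The key points differently on each post, its direction is not given by this frame, and stays put under gentle twists, up to 0.3 N m.
- red_seat (a point): Post with the red foot, for solid hubs: centre of the flat foot top (76 mm across, 14 above the bench), where the hub's underside rests when home. Pin: 10.4 mm thick, chamfered, 18.5 above the foot top. A hub whose slots are not in line with the key (within about 3 degrees; it fits every 90 degrees) stops 7 mm above home.
- foot_red: The flat, slippery round red foot of that post, on which a hub that is home rests with its weight; same origin and frame as post_red.
- post_red: The red post, its round foot 84 mm across fixed to the bench; origin: centre of the foot's underside. Through its pin runs a straight dark cross key, 44 mm long, 6.5 wide, 7 high, lying on the foot top. The key points differently on each post, its direction is not given by this frame, and stays put under gentle twists, up to 0.3 N m.
- reagent_bottle: Loose brown screw-cap bottle with a black cap, 66 mm across, 146 high; leave alone. Origin: centre of its underside.
- glass_stopper: Loose clear glass stopper, 31 x 31 x 33; leave alone. Origin: centre of its underside.
- marker: Loose red and white marker pen, 135 long, 16 thick, lying near the front edge; leave alone. Origin: under its centre.
- timer: Loose white lab timer, 64 x 64 x 18; leave alone. Origin: centre of its underside.
Mind the look-alikes: they are no part of the job. What is shaped like the post_blue but pink or turquoise is not meant.

How it is judged:
On the way:
1. the hub is lifted at least 25 mm clear of the bench and held still for a moment (height (world z) of hub above 0.025 m and linear speed of hub below 0.03 m/s and contact force between hub and the fingers above 0.5 N and horizontal distance between hub and blue_seat above 0.05 m and horizontal distance between hub and yellow_seat above 0.05 m and horizontal distance between hub and red_seat above 0.05 m), for 0.3 s.
At the end, for the whole second after the job is handed in: The hub rests, let go and upright (tilt under 0.05 rad), fully home on a post: within 4 mm of its axis and under 3 mm above the foot top; and the post is the one of its weight class (blue under 250 g, yellow 250 to 500 g, red over 500 g; within 50 g of a limit either neighbour counts) (((horizontal distance between hub and blue_seat below 0.004 m and z of hub in the frame of blue_seat below 0.003 m and contact force between hub and foot_blue between 0.5 and 2.94 N) or (horizontal distance between hub and yellow_seat below 0.004 m and z of hub in the frame of yellow_seat below 0.003 m and contact force between hub and foot_yellow between 1.96 and 5.4 N) or (horizontal distance between hub and red_seat below 0.004 m and z of hub in the frame of red_seat below 0.003 m and contact force between hub and foot_red above 4.41 N)) and angle between hub's own z axis and vertical below 0.05 rad and linear speed of hub below 0.02 m/s and contact force between hub and the fingers below 0.1 N); the robot touches nothing.
It fails at once if the hub is pressed on a post with more than 30 N (contact force between hub and post_blue above 30 N or contact force between hub and post_yellow above 30 N or contact force between hub and post_red above 30 N).
It fails at once if the bottle, stopper, marker or timer is moved by more than 20 mm (distance of any of reagent_bottle, glass_stopper, marker, timer from where it was at the start of the episode above 0.02 m).
It also fails if it takes over 58 s, if anything falls off the work surface, if the arm or the gripper's body presses on something with over 40 N, if the wrist force passes 120 N, or if a joint passes its speed limit or range.

## Robot

A 6-joint arm with a two-finger parallel gripper is mounted at the origin on a cart in front of the work surface, level with it; the furniture and walls round the work are solid. World frame = base frame: x ahead of the robot, y to its left, z up, the work surface at z = 0. Lengths are in m, angles in rad, forces in N, time in s.
With the tool pointing down it reaches from about 0.25 to 0.725 m from the base axis. Payload 4 kg.
Tool frame: the origin (TCP) lies at the very end of the fingers, on their centre line; the grasp point (between the pads) lies r.tcp_to_grasp behind it (r.tcp_to_grasp is the distance from the TCP to the grasp point, in m); z points along the fingers, y is the line along which they close (so a half turn about z gives the same grasp; the last joint's range is limited). The gripper opens to 85 mm and grips with 20 to 120 N. Pads are 22 mm wide; open, the fingers measure 114 mm over their backs; the gripper's body (76 mm by 85 mm) begins 54 mm behind the grasp point. The pads swing forward as they close: fully open they stand 13 mm farther back than shut.
Start: joints at [-1.277, 0.241, 0.005, 1.335, 0, 1.571], TCP at [0.145, -0.479, 0.231] pointing down, gripper open.
Joint ranges: [-2.72, 2.72], [-1.05, 1.87], [-1.09, 1.28], [-1.99, 2.15], [-1.42, 1.44], [-3.14, 3.14]. Speed limits (rad/s): [2.79, 2.79, 3.14, 3.14, 3.14, 3.14].

## Interface

Orientations are given as a unit quaternion [w, x, y, z].
In Python, from cell import r gives the robot as it stands.
- The arm moves only by the tool move_arm, never from a script. Its argument "plan" is a list of rows, each an object with "delta_pos": the shift along the tool's x, y, z in mm, a list of three; "dr": the turn, a rotation vector about the tool's x, y, z in degrees, a list of three; "grip": the finger opening in mm, from 0 to 85.4. In form: [{"delta_pos": [tx, ty, tz], "dr": [wx, wy, wz], "grip": grip}, ...]. A call has 1 to 8 rows; each row is the pose to reach, as a shift and turn from the pose commanded when the call began, along the tool's axes at that moment; what a row does not reach only later rows make up. A row lasts 1/10 s, in which the tool goes at most 50 mm and 8.59 degrees, less where a joint would pass 70% of its speed; a pose out of reach is approached as far as the arm can. A call with a gripper value outside its range is refused whole. The fingers move at their own pace and stop on an object; "squeeze" is the grip in N (left out, the last holds). Time passes only in rows, so rows that repeat a pose let the fingers close. It gives the time, the measured TCP pose, the force, the opening and the grip force at its end, in the units of the state.
- r.get_state(): the state, without advancing time (a new reading comes with each control period).
- r.capture(name): name is "scene" or "top" or "wrist"; returns the picture (400x640x3 uint8, red, green, blue); there is no depth.
- r.camera_info(name): a dict with "camera_matrix" (3x3 intrinsics, pixels), "rvec" (rotation vector, rad) and "tvec" (3), from world to camera coordinates, as OpenCV has them. Camera axes: x right, y down, z forward; pixel columns grow to the right and rows downward; lengths in m; the calibration is good to about 2 mm. A picture is of the moment at which its call begins: read the wrist's pose just before it. camera_info takes no time and is no camera call; for the wrist camera it gives the pose at the moment of the call.
- r.close_job(): hands the job in; it is judged then, once.
The state is a dict: "time_s": time; "joint_pos": joint angles; "qvel": joint speeds; "tau": joint torques, N m; "tool_pos": TCP position; "eef_rot": TCP orientation; "wrist_force": force on the tool from outside, world axes, zero at the start; "moment": the same for the moment, N m; "grip_width": finger opening in m; "grasp_force": force on a finger pad.
Only numpy, scipy, OpenCV 4.12 (cv2) and the standard library are available. Lean on these libraries where they do the work, as an engineer would, in place of code of your own. Each camera call takes 0.05 s, during which the arm holds its last target. There are 200 camera calls.

## Working session

There is one attempt and no reset: what is moved stays moved. The work goes in short steps, Python scripts to look and compute and a tool call to move; the robot and the scene stay as the last step left them, time stands still between calls to the robot, and variables do not carry over. Pictures are saved under pics/ and viewed, at most 10 in all, crops included, and the job is handed in when it is done.

Besides the shell and the picture viewer there is one more tool, called after "Call:" by a JSON object that holds its "method" and its "body", one argument or row to a line. move_arm: Moves the arm, as the interface text tells. Its arguments: {"type":"object","properties":{"plan":{"type":"array"},"squeeze":{"type":"number"}},"required":["plan"]}

```bash
mkdir -p pics; python3 - <<'E'
from cell import r
import cv2
s=r.get_state();print(s, r.tcp_to_grasp)
for n in("scene","top"):
    cv2.imwrite(f"pics/{n}0.png",r.capture(n)[:,:,::-1])
    print(n,r.camera_info(n))
E
```

```text
{'time_s': 0.0, 'joint_pos': array([-1.27699619e+00,  2.41403248e-01,  3.72066209e-03,  1.33519598e+00,
       -1.27514938e-06,  1.57082292e+00]), 'qvel': array([ 0.00012487,  0.00075289,  0.0010299 , -0.00169202,  0.00093217,
       -0.00110853]), 'tau': array([-9.18665319e-04, -3.72314715e+01,  2.52410012e+01,  1.69454858e-02,
       -1.86631638e-05,  1.68022490e-05]), 'tool_pos': array([ 0.14461228, -0.4779699 ,  0.23041646]), 'eef_rot': array([-1.02981299e-03,  9.89230984e-01,  1.46359067e-01, -1.53035768e-04]), 'wrist_force': array([ 0.73477332,  0.58565589, -0.88741614]), 'moment': array([0.03769681, 0.07110726, 0.00172335]), 'grasp_force': 0.0, 'grip_width': 0.08555131918987799} 0.0187
scene {'camera_matrix': array([[440.27388603,   0.        , 320.82289923],
       [  0.        , 440.27388603, 204.06168628],
       [  0.        ,   0.        ,   1.        ]]), 'rvec': array([ 0.94177297, -2.1422052 ,  1.35730624]), 'tvec': array([0.48301653, 0.1854914 , 0.95183325])}
top {'camera_matrix': array([[463.90452574,   0.        , 323.0723605 ],
       [  0.        , 463.90452574, 204.57306275],
       [  0.        ,   0.        ,   1.        ]]), 'rvec': array([ 2.18428509, -2.22551111,  0.06631244]), 'tvec': array([0.1360357 , 0.53931582, 1.32307524])}
```

View pics/top0.png

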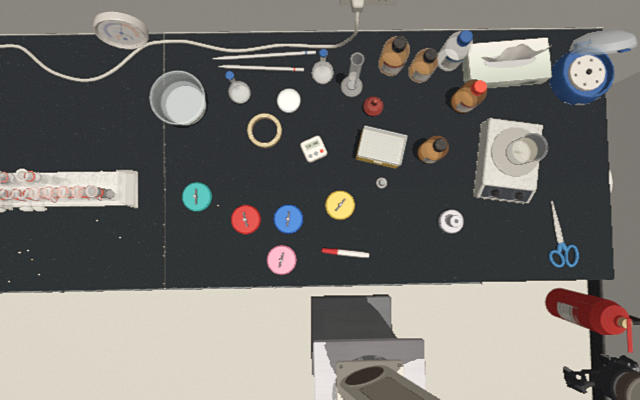

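View pics/scene0.png

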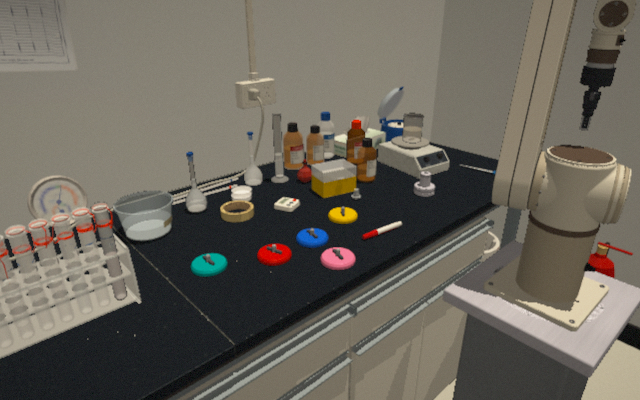

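Top view: hub (452,221), a flange with a neck on top. Feet: yellow (340,205), blue (288,219), red (246,219). The turquoise (197,196) and pink (281,260) feet are decoys. Stopper (381,183), bottle (433,150), marker (346,253), timer (314,149).

```bash
cat > h.py <<'E'
from cell import r
import cv2, numpy as np
from scipy.spatial.transform import Rotation as R
def ray(ci,uv,z):
    Rm=cv2.Rodrigues(ci["rvec"])[0]; c=-Rm.T@ci["tvec"]
    d=Rm.T@np.linalg.inv(ci["camera_matrix"])@np.array([uv[0],uv[1],1.])
    return c+d*(z-c[2])/d[2]
def q2R(q): return R.from_quat([q[1],q[2],q[3],q[0]])
def totool(s,p): return q2R(s["eef_rot"]).inv().apply(np.array(p)-s["tool_pos"])*1000
E
python3 - <<'E'
from h import *
im=cv2.imread("pics/top0.png");ci=r.camera_info("top")
hsv=cv2.cvtColor(im,cv2.COLOR_BGR2HSV)
for n,uv in dict(blue=(288,219),yellow=(340,205),red=(246,219)).items():
    h0=int(hsv[uv[1]+8,uv[0]+6,0]); 
    d=np.abs((hsv[:,:,0].astype(int)-h0+90)%180-90)
    m=((d<10)&(hsv[:,:,1]>100)&(hsv[:,:,2]>60)).astype(np.uint8)
    M=np.zeros_like(m);M[uv[1]-20:uv[1]+20,uv[0]-20:uv[0]+20]=1
    c=max(cv2.findContours(m*M,cv2.RETR_EXTERNAL,cv2.CHAIN_APPROX_NONE)[0],key=cv2.contourArea)
    e,rad=cv2.minEnclosingCircle(c); p=ray(ci,e,.010); q=ray(ci,(e[0]+rad,e[1]),.010)
    print(n,e,p.round(4),"diam",2*np.linalg.norm(p-q),"reach",np.hypot(*p[:2]))
for uv,z in(((452,221),.026),((452,221),.068),((433,150),.146),((381,183),.03),((346,253),.016),((314,149),.018)):
    print(uv,ray(ci,uv,z).round(4))
cv2.imwrite("pics/hubcrop.png",np.hstack([cv2.resize(im[190:250,415:495],None,fx=5,fy=5,interpolation=cv2.INTER_CUBIC),cv2.resize(im[190:250,265:345],None,fx=5,fy=5,interpolation=cv2.INTER_CUBIC)]))
E
```

```text
blue (287.9245300292969, 218.60377502441406) [0.5033 0.2277 0.01  ] diam 0.08701330120400202 reach 0.5524301230029294
yellow (339.6177673339844, 204.66766357421875) [0.5407 0.0782 0.01  ] diam 0.08723140479420252 reach 0.5463167637433923
red (245.5, 219.5) [0.5031 0.3493 0.01  ] diam 0.08697343231574751 reach 0.612426646982257
(452, 221) [ 0.4875 -0.2406  0.026 ]
(452, 221) [ 0.4872 -0.2283  0.068 ]
(433, 150) [ 0.6728 -0.1616  0.146 ]
(381, 183) [ 0.5994 -0.0399  0.03  ]
(346, 253) [0.402  0.0632 0.016 ]
(314, 149) [0.702  0.1491 0.018 ]
```

View pics/hubcrop.png

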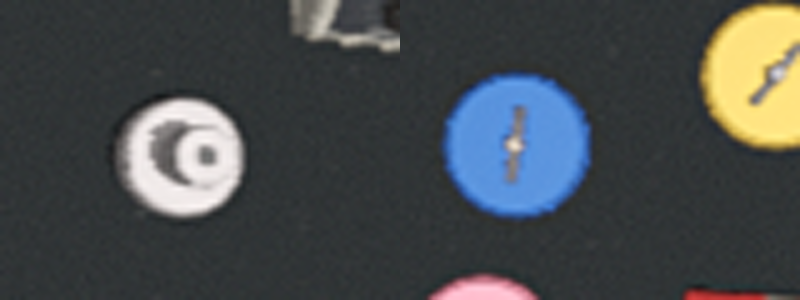

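The crop confirms the hub: white flange, neck and upright, flange centre at top-image px (451.8,221.4), so xy ≈ (0.487,-0.240). The flange and neck estimates agree. Next I'll go above it.

```bash
python3 - <<'E'
from h import *
s=r.get_state();print(totool(s,[.487,-.240,.150]),q2R(s["eef_rot"]).as_matrix().round(4))
print(r.camera_info("wrist"))
E
```

```text
[ 396.62992578 -128.51842552   80.75661507] [[ 9.571e-01  2.896e-01 -5.000e-04]
 [ 2.896e-01 -9.571e-01  1.800e-03]
 [ 0.000e+00 -1.900e-03 -1.000e+00]]
{'camera_matrix': array([[356.65729013,   0.        , 318.57355138],
       [  0.        , 356.65729013, 200.00790634],
       [  0.        ,   0.        ,   1.        ]]), 'rvec': array([-2.34473664,  1.74023047,  0.23559128]), 'tvec': array([-0.49983421, -0.03506916,  0.37921616])}
```

Call:
{"method": "move_arm", "body": {
  "plan": [
    {"delta_pos":[45,-14,5],"dr":[0,0,0],"grip":85},
    {"delta_pos":[90,-29,12],"dr":[0,0,0],"grip":85},
    {"delta_pos":[136,-44,20],"dr":[0,0,0],"grip":85},
    {"delta_pos":[182,-59,30],"dr":[0,0,0],"grip":85},
    {"delta_pos":[228,-74,40],"dr":[0,0,0],"grip":85},
    {"delta_pos":[274,-89,50],"dr":[0,0,0],"grip":85},
    {"delta_pos":[320,-104,60],"dr":[0,0,0],"grip":85},
    {"delta_pos":[350,-113,60],"dr":[0,0,0],"grip":85}
  ],
  "squeeze": 40
}}

```text
time_s: 0.9
tool_pos: [0.4483, -0.2662, 0.1693]
eef_rot: [-0.001, 0.989, 0.148, -0.001]
wrist_force: [-0.6, -1.2, 0.2]
grip_width: 0.0852
grasp_force: 0.0
```

```bash
python3 - <<'E'
from h import *
s=r.get_state();ci=r.camera_info("wrist");cv2.imwrite("pics/w1.png",r.capture("wrist")[:,:,::-1])
np.save("w1.npy",np.array([ci],dtype=object))
Rm=cv2.Rodrigues(ci["rvec"])[0]; print("cam in tool",totool(s,-Rm.T@ci["tvec"]),"axis",q2R(s["eef_rot"]).inv().apply(Rm.T[:,2]))
print(s["time_s"],s["tool_pos"],s["joint_pos"])
print(cv2.projectPoints(np.array([[.487,-.24,.026],[.487,-.24,.068]]),ci["rvec"],ci["tvec"],ci["camera_matrix"],None)[0].round(1))
E
```

```text
cam in tool [  65.74250731    0.97405763 -143.45937926] axis [-2.63066190e-01 -4.46691007e-04  9.64777684e-01]
0.9 [ 0.44825051 -0.26615893  0.16931832] [-5.36170605e-01  3.19854755e-01 -5.20128436e-02  1.20225646e+00
  5.88406551e-04  2.30891325e+00]
[[[300.7 130. ]]

 [[297.5 134.7]]]
```

View pics/w1.png

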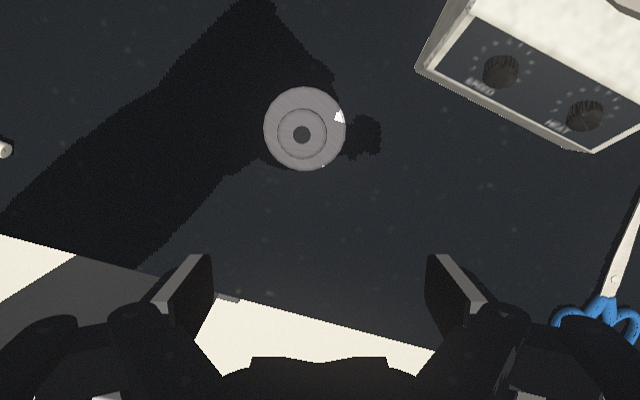

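Wrist view: hub flange centre (304.5,129) and neck top (302,134.5), both close to the prediction, and nothing near the fingers.

```bash
python3 - <<'E'
from h import *
ci=np.load("w1.npy",allow_pickle=True)[0];s=r.get_state()
a=ray(ci,(304.5,129),.026);b=ray(ci,(302,134.5),.068);print(a,b)
p=(a+b)/2;p[2]=.031;print(totool(s,p), totool(s,[*p[:2],.10]),s["wrist_force"])
E
```

```text
[ 0.4886236 -0.2426622  0.026    ] [ 0.48800659 -0.24288627  0.068     ]
[ 40.95957846  -9.71185255 139.05553078] [41.12199248 -9.89085518 70.05595412] [4.25922864 1.44613233 0.32971249]
```

Call:
{"method": "move_arm", "body": {
  "plan": [
    {"delta_pos":[30,-7,30],"dr":[0,0,0],"grip":80},
    {"delta_pos":[41,-10,60],"dr":[0,0,0],"grip":80},
    {"delta_pos":[41,-10,60],"dr":[0,0,0],"grip":80},
    {"delta_pos":[41,-10,60],"dr":[0,0,0],"grip":80}
  ]
}}

```text
time_s: 1.35
tool_pos: [0.4824, -0.2474, 0.1108]
eef_rot: [-0.001, 0.989, 0.147, -0.001]
wrist_force: [0.7, -0.6, 0.9]
grip_width: 0.0802
grasp_force: 0.0
```

```bash
python3 - <<'E'
from h import *
s=r.get_state()
print(totool(s,[.4883,-.2428,.032]),s["wrist_force"],s["tool_pos"],s["joint_pos"],q2R(s["eef_rot"]).as_matrix()[:,2])
E
```

```text
[ 7.11249936 -2.56574422 78.77276748] [ 0.66517894 -0.59009056  0.94099013] [ 0.48244488 -0.24738749  0.11078447] [-4.73587439e-01  4.05829152e-01 -8.73376931e-02  1.08038943e+00
 -4.12385548e-04  2.37392274e+00] [-2.64426014e-03  8.91762741e-04 -9.99996106e-01]
```

Call:
{"method": "move_arm", "body": {
  "plan": [
    {"delta_pos":[7,-2.5,40],"dr":[0,0,0],"grip":80},
    {"delta_pos":[7,-2.5,70],"dr":[0,0,0],"grip":80},
    {"delta_pos":[7,-2.5,78],"dr":[0,0,0],"grip":80},
    {"delta_pos":[7,-2.5,78],"dr":[0,0,0],"grip":55},
    {"delta_pos":[7,-2.5,78],"dr":[0,0,0],"grip":25},
    {"delta_pos":[7,-2.5,78],"dr":[0,0,0],"grip":25},
    {"delta_pos":[7,-2.5,78],"dr":[0,0,0],"grip":25},
    {"delta_pos":[7,-2.5,78],"dr":[0,0,0],"grip":25}
  ],
  "squeeze": 40
}}

```text
time_s: 2.15
tool_pos: [0.4908, -0.244, 0.0357]
eef_rot: [0.001, 0.989, 0.146, 0.002]
wrist_force: [-1.5, -0.6, 6.3]
grip_width: 0.0325
grasp_force: 40.1
```

Call:
{"method": "move_arm", "body": {
  "plan": [
    {"delta_pos":[0,0,-20],"dr":[0,0,0],"grip":25},
    {"delta_pos":[0,0,-50],"dr":[0,0,0],"grip":25},
    {"delta_pos":[0,0,-60],"dr":[0,0,0],"grip":25},
    {"delta_pos":[0,0,-60],"dr":[0,0,0],"grip":25},
    {"delta_pos":[0,0,-60],"dr":[0,0,0],"grip":25},
    {"delta_pos":[0,0,-60],"dr":[0,0,0],"grip":25},
    {"delta_pos":[0,0,-60],"dr":[0,0,0],"grip":25}
  ]
}}

```text
time_s: 2.85
tool_pos: [0.4885, -0.2427, 0.0918]
eef_rot: [-0.001, 0.989, 0.146, -0.001]
wrist_force: [0.6, 0.2, -2.1]
grip_width: 0.0328
grasp_force: 40.5
```

```bash
python3 - <<'E'
from h import *
F=[];T=[]
for i in range(10):
    r.capture("wrist") if i<9 else cv2.imwrite("pics/w2.png",r.capture("wrist")[:,:,::-1])
    s=r.get_state();F.append(s["wrist_force"]);T.append(s["tau"])
F=np.array(F);print(F.round(2),F.mean(0),F.std(0));print(np.mean(T,0),s["joint_pos"],s["tool_pos"],s["grip_width"],s["time_s"])
E
```

```text
[[ 0.82 -0.29 -2.72]
 [-0.04  0.17 -2.77]
 [-0.1  -0.08 -2.51]
 [-0.26 -0.06 -2.46]
 [-0.77 -0.55 -2.71]
 [ 0.38 -0.74 -2.6 ]
 [-0.87 -0.11 -2.54]
 [ 0.65 -0.2  -2.56]
 [ 0.28 -0.43 -2.11]
 [-0.39 -0.03 -2.17]] [-0.02997498 -0.23111331 -2.51582339] [0.53693114 0.26023911 0.20997489]
[ 1.88914810e-04 -4.46046835e+01  2.32814720e+01  1.36942158e-02
 -2.11618680e-03 -1.06756496e-05] [-4.61184353e-01  4.28319424e-01 -1.02413590e-01  1.03995091e+00
  2.13707195e-05  2.38664949e+00] [ 0.48944454 -0.24320984  0.09332402] 0.0328874133957885 3.35
```

View pics/w2.png

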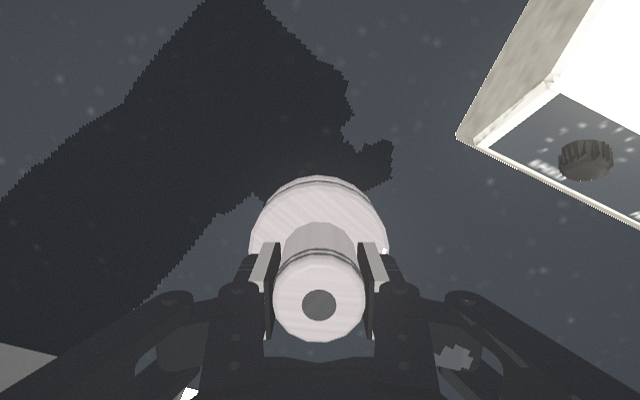

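The hub is held and lifted; neck top at (319,299) and flange centred at about 318, so it is well centred in the grip. Force is -2.5 N, about 255 g, which is borderline blue/yellow where either counts. I'll go to yellow, turning the wrist so the camera can see the post ahead of the hub, and re-read the weight on the way.

Call:
{"method": "move_arm", "body": {
  "plan": [
    {"delta_pos":[8,-16,-10],"dr":[0,0,-7],"grip":25},
    {"delta_pos":[20,-46,-20],"dr":[0,0,-15],"grip":25},
    {"delta_pos":[36,-80,-20],"dr":[0,0,-23],"grip":25},
    {"delta_pos":[52,-116,-20],"dr":[0,0,-31],"grip":25},
    {"delta_pos":[68,-150,-20],"dr":[0,0,-39],"grip":25},
    {"delta_pos":[80,-178,-20],"dr":[0,0,-47],"grip":25},
    {"delta_pos":[89,-197,-20],"dr":[0,0,-54],"grip":25},
    {"delta_pos":[93,-206,-20],"dr":[0,0,-60],"grip":25}
  ]
}}

```text
time_s: 4.15
tool_pos: [0.519, -0.0169, 0.1135]
eef_rot: [-0.0, 0.781, 0.624, 0.0]
wrist_force: [0.0, 0.4, -2.3]
grip_width: 0.0326
grasp_force: 40.5
```

```bash
python3 - <<'E'
from h import *
F=[]
for i in range(10): r.capture("wrist"); F.append(r.get_state()["wrist_force"])
s=r.get_state();ci=r.camera_info("wrist");np.save("w3.npy",np.array([ci],dtype=object))
cv2.imwrite("pics/w3.png",r.capture("wrist")[:,:,::-1])
F=np.array(F);print(F[3:].mean(0),F[3:].std(0));print(s["joint_pos"],s["tool_pos"],s["time_s"],q2R(s["eef_rot"]).as_matrix().round(4))
# hub model projection in grip: neck top/flange top outlines
t=np.linspace(0,2*np.pi,73)
Rt=q2R(s["eef_rot"])
for z0 in(30,34,38,42):
  o=[]
  for rad,h in((17,68),(33,26)):
    P=np.c_[rad*np.cos(t),rad*np.sin(t),np.full(73,z0-h)]/1000
    uv=cv2.projectPoints(Rt.apply(P)+s["tool_pos"],ci["rvec"],ci["tvec"],ci["camera_matrix"],None)[0][:,0]
    o.append((uv.min(0).round(),uv.max(0).round()))
  print(z0,o)
E
```

```text
[-0.184275   -0.1098899  -2.07003594] [0.56781363 0.28052071 0.49638646]
[-3.80994321e-02  3.59755056e-01 -1.50647676e-01  1.06043388e+00
 -4.38357226e-05  1.76425378e+00] [ 0.51869373 -0.01978482  0.11329071] 4.65 [[ 2.295e-01  9.733e-01 -0.000e+00]
 [ 9.733e-01 -2.295e-01 -0.000e+00]
 [-1.000e-04 -0.000e+00 -1.000e+00]]
30 [(array([268., 259.]), array([370., 349.])), (array([245., 182.]), array([393., 319.]))]
34 [(array([270., 254.]), array([368., 342.])), (array([247., 180.]), array([391., 314.]))]
38 [(array([271., 249.]), array([367., 335.])), (array([249., 178.]), array([389., 309.]))]
42 [(array([273., 244.]), array([366., 328.])), (array([250., 176.]), array([388., 305.]))]
```

View pics/w3.png

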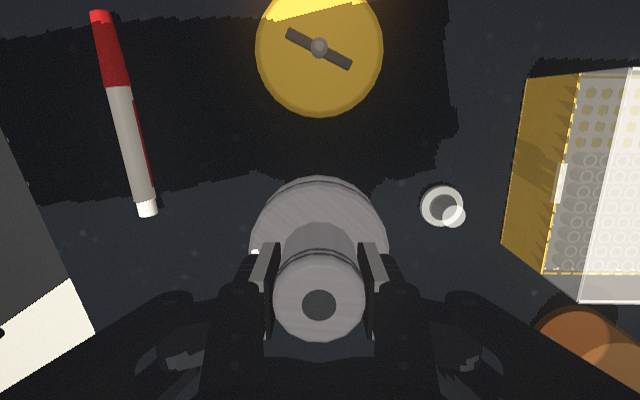

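Wrist view: the yellow foot is ahead with pin (319,48) and key diagonal, the stopper is at (442,206), and the hub still sits straight in the grip. Weight is borderline, so I'll average more samples before choosing.

```bash
python3 - <<'E'
from h import *
F=[];T=[]
for i in range(40): r.capture("wrist"); s=r.get_state();F.append(s["wrist_force"]);T.append(s["tau"])
F=np.array(F);print(F.mean(0),F.std(0),np.median(F,0),np.mean(T,0),np.std(T,0),s["moment"],s["time_s"])
np.save("tau_loaded.npy",np.r_[np.mean(T,0),s["joint_pos"]])
ci=np.load("w3.npy",allow_pickle=True)[0]
print("pin top",ray(ci,(319,47.5),.0325), "foot ctr approx")
E
```

```text
[ 0.10923587 -0.01330413 -2.14144513] [0.40438991 0.41970707 0.52381488] [ 0.10043093  0.07800851 -2.15047045] [-8.68454229e-03 -4.16590692e+01  2.36066806e+01  2.46582494e-03
 -3.66694005e-03  2.52796866e-04] [0.01599574 0.00082408 0.00069097 0.00020358 0.00086721 0.00051739] [ 0.01179818 -0.01381084 -0.03508279] 6.7
pin top [0.54092033 0.07407593 0.0325    ] foot ctr approx
```

Averaged over about 57 readings: 2.2 N, so about 224 g, which is hollow: blue post. Moving up beside blue.

Call:
{"method": "move_arm", "body": {
  "plan": [
    {"delta_pos":[15,-7,0],"dr":[0,0,0],"grip":25},
    {"delta_pos":[50,-22,0],"dr":[0,0,0],"grip":25},
    {"delta_pos":[90,-40,0],"dr":[0,0,0],"grip":25},
    {"delta_pos":[130,-58,5],"dr":[0,0,0],"grip":25},
    {"delta_pos":[152,-67,15],"dr":[0,0,0],"grip":25},
    {"delta_pos":[161,-71,20],"dr":[0,0,0],"grip":25},
    {"delta_pos":[161,-71,20],"dr":[0,0,0],"grip":25},
    {"delta_pos":[161,-71,20],"dr":[0,0,0],"grip":25}
  ]
}}

```text
time_s: 7.5
tool_pos: [0.4864, 0.1531, 0.0933]
eef_rot: [0.0, 0.784, 0.621, -0.0]
wrist_force: [-0.3, -0.3, -2.1]
grip_width: 0.0331
grasp_force: 40.5
```

```bash
python3 - <<'E'
from h import *
s=r.get_state();ci=r.camera_info("wrist");np.save("w4.npy",np.array([ci],dtype=object))
im=r.capture("wrist")[:,:,::-1];cv2.imwrite("pics/w4.png",im)
print(s["joint_pos"],s["tool_pos"],s["time_s"],q2R(s["eef_rot"]).as_matrix().round(4))
for x in((.5033,.2277,.0325),(.5033,.2277,.014)):print(cv2.projectPoints(np.array([x]),ci["rvec"],ci["tvec"],ci["camera_matrix"],None)[0].round(1))
E
```

```text
[ 3.05348339e-01  3.64035946e-01 -2.02857609e-01  1.00425698e+00
 -7.15019796e-04  2.10642052e+00] [0.48644137 0.15310177 0.09333415] 7.5 [[ 2.282e-01  9.736e-01 -1.000e-04]
 [ 9.736e-01 -2.282e-01 -8.000e-04]
 [-8.000e-04  1.000e-04 -1.000e+00]]
[[[317.8  81.5]]]
[[[317.8  83.3]]]
```

View pics/w4.png

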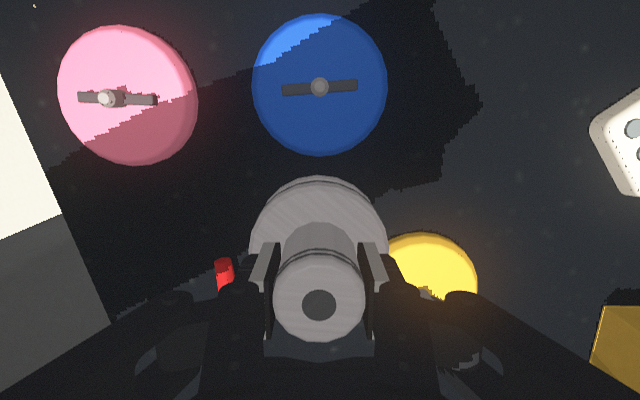

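Blue foot ahead: pin top (319.5,86), key from (282,90) to (357,85). Pink decoy at (110,98) on the left, yellow at (435,265).

```bash
python3 - <<'E'
from h import *
s=r.get_state();ci=np.load("w4.npy",allow_pickle=True)[0]
im=cv2.imread("pics/w4.png");hsv=cv2.cvtColor(im,cv2.COLOR_BGR2HSV)
m=cv2.inRange(hsv,(100,90,30),(125,255,255));m[:, :240]=0;m[:,400:]=0;m[170:]=0
c=max(cv2.findContours(m,cv2.RETR_EXTERNAL,cv2.CHAIN_APPROX_NONE)[0],key=cv2.contourArea)
W=np.array([ray(ci,p,.0) [:2] for p in c[:,0]]);
(e,rad)=cv2.minEnclosingCircle((W*1000).astype(np.float32));print("bench-level circle",e,rad)
for z in(.014,.010,.005):
  W=np.array([ray(ci,p,z)[:2] for p in c[:,0]])*1000; A=np.c_[2*W,np.ones(len(W))];q=np.linalg.lstsq(A,(W**2).sum(1),rcond=None)[0];print(z,q[:2],np.sqrt(q[2]+q[0]**2+q[1]**2))
p=ray(ci,(319.5,86),.0325);print("pin",p,"tool",totool(s,p))
a,b=totool(s,ray(ci,(282,90),.021)),totool(s,ray(ci,(357,85),.021));print("key",a,b,np.degrees(np.arctan2(b[0]-a[0],b[1]-a[1])),np.linalg.norm(a-b))
E
```

```text
bench-level circle (506.5841064453125, 228.0289764404297) 47.5203857421875
0.014 [504.50154313 225.89819881] 41.32242992223271
0.01 [504.56088527 226.06098321] 42.06446675918329
0.005 [504.63506296 226.2644637 ] 42.99201280536775
pin [0.50368454 0.22520403 0.0325    ] tool [74.35255532 -0.11231688 61.02443319]
key [ 72.62901977 -21.77532025  72.51409763] [75.41092111 21.52160473 72.53502734] 3.6762982628875274 43.386208939208984
```

Post at about (0.504,0.2255); key length measured 43.4 mm against 44, so it checks out. Going over the pin and starting down.

Call:
{"method": "move_arm", "body": {
  "plan": [
    {"delta_pos":[25,0,0],"dr":[0,0,0],"grip":25},
    {"delta_pos":[55,0,0],"dr":[0,0,0],"grip":25},
    {"delta_pos":[70,0,0],"dr":[0,0,0],"grip":25},
    {"delta_pos":[74.5,0,5],"dr":[0,0,0],"grip":25},
    {"delta_pos":[74.5,0,15],"dr":[0,0,0],"grip":25},
    {"delta_pos":[74.5,0,20],"dr":[0,0,0],"grip":25},
    {"delta_pos":[74.5,0,20],"dr":[0,0,0],"grip":25},
    {"delta_pos":[74.5,0,20],"dr":[0,0,0],"grip":25}
  ]
}}

```text
time_s: 8.35
tool_pos: [0.5028, 0.2254, 0.0729]
eef_rot: [-0.0, 0.784, 0.621, -0.001]
wrist_force: [0.5, 0.2, -1.6]
grip_width: 0.0328
grasp_force: 40.5
```

```bash
python3 - <<'E'
from h import *
s=r.get_state();print(s["tool_pos"],totool(s,[.5040,.2254,.055]),s["wrist_force"])
E
```

```text
[0.50283178 0.22538654 0.0728731 ] [ 0.29762213  1.15180297 17.87169385] [ 0.54492006  0.16523906 -1.63096277]
```

Call:
{"method": "move_arm", "body": {
  "plan": [
    {"delta_pos":[0.3,1,3],"dr":[0,0,0],"grip":25},
    {"delta_pos":[0.3,1,5],"dr":[0,0,0],"grip":25},
    {"delta_pos":[0.3,1,7],"dr":[0,0,0],"grip":25},
    {"delta_pos":[0.3,1,8],"dr":[0,0,0],"grip":25},
    {"delta_pos":[0.3,1,9],"dr":[0,0,0],"grip":25},
    {"delta_pos":[0.3,1,9],"dr":[0,0,0],"grip":25}
  ]
}}

```text
time_s: 8.95
tool_pos: [0.5042, 0.2264, 0.0642]
eef_rot: [-0.0, 0.783, 0.621, -0.0]
wrist_force: [0.1, 1.0, -2.4]
grip_width: 0.0331
grasp_force: 40.6
```

Call:
{"method": "move_arm", "body": {
  "plan": [
    {"delta_pos":[0,0,2],"dr":[0,0,0],"grip":25},
    {"delta_pos":[0,0,3],"dr":[0,0,0],"grip":25},
    {"delta_pos":[0,0,4],"dr":[0,0,0],"grip":25},
    {"delta_pos":[0,0,5],"dr":[0,0,0],"grip":25},
    {"delta_pos":[0,0,5],"dr":[0,0,0],"grip":25}
  ]
}}

```text
time_s: 9.45
tool_pos: [0.5042, 0.2264, 0.0591]
eef_rot: [-0.0, 0.784, 0.621, -0.0]
wrist_force: [0.3, -0.2, -1.6]
grip_width: 0.033
grasp_force: 40.6
```

Call:
{"method": "move_arm", "body": {
  "plan": [
    {"delta_pos":[0,0,1],"dr":[0,0,0],"grip":25},
    {"delta_pos":[0,0,2],"dr":[0,0,0],"grip":25},
    {"delta_pos":[0,0,3],"dr":[0,0,0],"grip":25},
    {"delta_pos":[0,0,4],"dr":[0,0,0],"grip":25},
    {"delta_pos":[0,0,4],"dr":[0,0,0],"grip":25}
  ]
}}

```text
time_s: 9.95
tool_pos: [0.5045, 0.2266, 0.0566]
eef_rot: [0.0, 0.783, 0.621, 0.0]
wrist_force: [-2.7, -0.8, 5.8]
grip_width: 0.0326
grasp_force: 41.4
```

The hub is over the pin and resting on the key with about 8 N. Now I'll turn gently in small steps, with a light grip.

Call:
{"method": "move_arm", "body": {
  "plan": [
    {"delta_pos":[0,0,0],"dr":[0,0,-1.5],"grip":25},
    {"delta_pos":[0,0,0],"dr":[0,0,-3],"grip":25},
    {"delta_pos":[0,0,0],"dr":[0,0,-4.5],"grip":25},
    {"delta_pos":[0,0,0],"dr":[0,0,-6],"grip":25},
    {"delta_pos":[0,0,0],"dr":[0,0,-7.5],"grip":25},
    {"delta_pos":[0,0,0],"dr":[0,0,-9],"grip":25},
    {"delta_pos":[0,0,0],"dr":[0,0,-10.5],"grip":25}
  ],
  "squeeze": 25
}}

```text
time_s: 10.65
tool_pos: [0.5053, 0.227, 0.0566]
eef_rot: [0.0, 0.723, 0.691, 0.001]
wrist_force: [0.2, -0.0, 4.5]
grip_width: 0.0327
grasp_force: 41.3
```

Call:
{"method": "move_arm", "body": {
  "plan": [
    {"delta_pos":[0,0,0],"dr":[0,0,-1.5],"grip":25},
    {"delta_pos":[0,0,0],"dr":[0,0,-3],"grip":25},
    {"delta_pos":[0,0,0],"dr":[0,0,-4.5],"grip":25},
    {"delta_pos":[0,0,0],"dr":[0,0,-6],"grip":25},
    {"delta_pos":[0,0,0],"dr":[0,0,-7.5],"grip":25},
    {"delta_pos":[0,0,0],"dr":[0,0,-9],"grip":25},
    {"delta_pos":[0,0,0],"dr":[0,0,-10.5],"grip":25}
  ],
  "squeeze": 25
}}

```text
time_s: 11.35
tool_pos: [0.5055, 0.2271, 0.0566]
eef_rot: [0.001, 0.657, 0.754, 0.002]
wrist_force: [-0.2, 1.0, 5.3]
grip_width: 0.0328
grasp_force: 41.3
```

```bash
python3 - <<'E'
from h import *
s=r.get_state();print(s["tool_pos"],s["moment"],s["wrist_force"],s["grasp_force"],s["joint_pos"])
E
```

```text
[0.50546765 0.22714877 0.05661893] [ 0.03196812  0.11835903 -0.05510871] [-0.17011915  0.99295711  5.33395506] 41.28092984086834 [ 4.22149911e-01  4.78439959e-01 -1.29807459e-01  9.59403760e-01
  3.48987310e-04  1.85486542e+00]
```

Call:
{"method": "move_arm", "body": {
  "plan": [
    {"delta_pos":[0,0,0],"dr":[0,0,-1.5],"grip":25},
    {"delta_pos":[0,0,0],"dr":[0,0,-3],"grip":25},
    {"delta_pos":[0,0,0],"dr":[0,0,-4.5],"grip":25},
    {"delta_pos":[0,0,0],"dr":[0,0,-6],"grip":25},
    {"delta_pos":[0,0,0],"dr":[0,0,-7.5],"grip":25},
    {"delta_pos":[0,0,0],"dr":[0,0,-9],"grip":25},
    {"delta_pos":[0,0,0],"dr":[0,0,-10.5],"grip":25}
  ]
}}

```text
time_s: 12.05
tool_pos: [0.5054, 0.2272, 0.0566]
eef_rot: [0.001, 0.585, 0.811, 0.001]
wrist_force: [-0.5, 0.3, 5.5]
grip_width: 0.0325
grasp_force: 41.3
```

Call:
{"method": "move_arm", "body": {
  "plan": [
    {"delta_pos":[0,0,0],"dr":[0,0,-1.5],"grip":25},
    {"delta_pos":[0,0,0],"dr":[0,0,-3],"grip":25},
    {"delta_pos":[0,0,0],"dr":[0,0,-4.5],"grip":25},
    {"delta_pos":[0,0,0],"dr":[0,0,-6],"grip":25},
    {"delta_pos":[0,0,0],"dr":[0,0,-7.5],"grip":25},
    {"delta_pos":[0,0,0],"dr":[0,0,-9],"grip":25},
    {"delta_pos":[0,0,0],"dr":[0,0,-10.5],"grip":25}
  ]
}}

```text
time_s: 12.75
tool_pos: [0.505, 0.2271, 0.0558]
eef_rot: [0.0, 0.508, 0.861, 0.001]
wrist_force: [0.4, 0.7, -2.3]
grip_width: 0.0327
grasp_force: 40.6
```

It dropped: force is back to weight only. Lowering home.

Call:
{"method": "move_arm", "body": {
  "plan": [
    {"delta_pos":[0,0,1],"dr":[0,0,0],"grip":25},
    {"delta_pos":[0,0,2],"dr":[0,0,0],"grip":25},
    {"delta_pos":[0,0,3],"dr":[0,0,0],"grip":25},
    {"delta_pos":[0,0,3],"dr":[0,0,0],"grip":25}
  ]
}}

```text
time_s: 13.15
tool_pos: [0.5041, 0.2268, 0.0517]
eef_rot: [-0.0, 0.509, 0.861, 0.0]
wrist_force: [0.5, 2.9, -3.5]
grip_width: 0.0329
grasp_force: 40.5
```

```bash
python3 - <<'E'
from h import *
s=r.get_state();print(s["tool_pos"],s["moment"],s["wrist_force"],s["eef_rot"])
E
```

```text
[0.50406287 0.22680588 0.05172535] [ 0.99819093 -0.35540406  0.05233666] [ 0.47062926  2.94446022 -3.51095165] [-4.61420449e-04  5.08620106e-01  8.60990925e-01  3.51440130e-05]
```

Call:
{"method": "move_arm", "body": {
  "plan": [
    {"delta_pos":[0,0,0.5],"dr":[0,0,-0.5],"grip":25},
    {"delta_pos":[0,0,1],"dr":[0,0,-1],"grip":25},
    {"delta_pos":[0,0,1.5],"dr":[0,0,-1],"grip":25},
    {"delta_pos":[0,0,2],"dr":[0,0,-1],"grip":25},
    {"delta_pos":[0,0,2],"dr":[0,0,-1],"grip":25},
    {"delta_pos":[0,0,2],"dr":[0,0,-1],"grip":25}
  ]
}}

```text
time_s: 13.75
tool_pos: [0.5042, 0.2265, 0.0503]
eef_rot: [-0.0, 0.501, 0.865, -0.0]
wrist_force: [0.5, 4.1, -1.2]
grip_width: 0.0329
grasp_force: 40.7
```

```bash
python3 - <<'E'
from h import *
s=r.get_state();print(s["tool_pos"],s["moment"],s["wrist_force"],s["eef_rot"])
E
```

```text
[0.50423121 0.22647552 0.05025082] [ 0.93096145 -0.10254587  0.05127027] [ 0.47942472  4.05742025 -1.2474037 ] [-9.48807791e-05  5.01251485e-01  8.65301647e-01 -1.70711351e-05]
```

Call:
{"method": "move_arm", "body": {
  "plan": [
    {"delta_pos":[0.3,0.2,0.3],"dr":[0,0,0],"grip":25},
    {"delta_pos":[0.6,0.4,0.6],"dr":[0,0,0],"grip":25},
    {"delta_pos":[0.6,0.4,1],"dr":[0,0,0],"grip":25},
    {"delta_pos":[0.6,0.4,1],"dr":[0,0,0],"grip":25}
  ]
}}

```text
time_s: 14.15
tool_pos: [0.5044, 0.2268, 0.0497]
eef_rot: [0.0, 0.501, 0.865, -0.0]
wrist_force: [-1.0, -0.0, 3.6]
grip_width: 0.0327
grasp_force: 41.0
```

```bash
python3 - <<'E'
from h import *
s=r.get_state();print(s["tool_pos"],s["moment"],s["wrist_force"],s["eef_rot"])
E
```

```text
[0.50436911 0.22677545 0.04968381] [0.26656563 0.22658587 0.09055024] [-1.02859493 -0.04029021  3.64774436] [ 2.68417574e-04  5.01396305e-01  8.65217667e-01 -2.48152322e-04]
```

Home contact is at the expected height, 7 mm below key contact, with about 6 N. Releasing.

Call:
{"method": "move_arm", "body": {
  "plan": [
    {"delta_pos":[0,0,-0.8],"dr":[0,0,0],"grip":33},
    {"delta_pos":[0,0,-0.8],"dr":[0,0,0],"grip":40},
    {"delta_pos":[0,0,-0.8],"dr":[0,0,0],"grip":55},
    {"delta_pos":[0,0,-0.8],"dr":[0,0,0],"grip":70},
    {"delta_pos":[0,0,-0.8],"dr":[0,0,0],"grip":70},
    {"delta_pos":[0,0,-20],"dr":[0,0,0],"grip":70},
    {"delta_pos":[0,0,-60],"dr":[0,0,0],"grip":70},
    {"delta_pos":[0,0,-100],"dr":[0,0,0],"grip":70}
  ]
}}

```text
time_s: 14.95
tool_pos: [0.5034, 0.2266, 0.1494]
eef_rot: [-0.001, 0.501, 0.865, -0.001]
wrist_force: [1.1, -0.1, 0.5]
grip_width: 0.0703
grasp_force: 0.0
```

Call:
{"method": "move_arm", "body": {
  "plan": [
    {"delta_pos":[-20,0,-20],"dr":[0,0,0],"grip":70},
    {"delta_pos":[-50,0,-20],"dr":[0,0,0],"grip":70},
    {"delta_pos":[-50,0,-20],"dr":[0,0,0],"grip":70},
    {"delta_pos":[-50,0,-20],"dr":[0,0,0],"grip":70},
    {"delta_pos":[-50,0,-20],"dr":[0,0,0],"grip":70}
  ]
}}

```text
time_s: 15.45
tool_pos: [0.5286, 0.184, 0.1687]
eef_rot: [-0.001, 0.501, 0.865, -0.0]
wrist_force: [-0.7, 0.2, -0.1]
grip_width: 0.0702
grasp_force: 0.0
```

```bash
python3 - <<'E'
from h import *
s=r.get_state();ci=r.camera_info("wrist")
im=r.capture("wrist")[:,:,::-1].copy()
F=[]
for i in range(30): r.capture("top"); F.append(r.get_state()["wrist_force"])
print("free bias",np.mean(F,0),np.std(F,0),s["time_s"],s["tool_pos"])
t=np.linspace(0,2*np.pi,72)
for rad,z in((.033,.040),(.017,.082)):
  P=np.c_[.5042+rad*np.cos(t),.2262+rad*np.sin(t),np.full(72,z)]
  for u in cv2.projectPoints(P,ci["rvec"],ci["tvec"],ci["camera_matrix"],None)[0][:,0]: cv2.circle(im,tuple(int(v) for v in u.round()),0,(0,255,0),-1)
cv2.imwrite("pics/w5.png",im)
E
```

```text
free bias [0.01032097 0.09328492 0.05628066] [0.53224227 0.49243201 0.51150674] 15.45 [0.52856136 0.18397281 0.16872398]
```

View pics/w5.png

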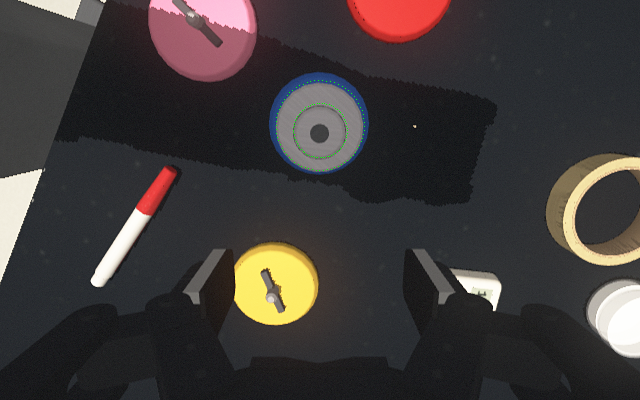

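The hub sits upright and concentric on blue: flange (319,125) and neck (319,132) match the home-height overlay. The free-force bias is only 0.06 N, so the weight is about 230 g, which is blue. Handing in.

```bash
python3 -c "
from cell import r
print(r.close_job())"
```

```text
the job is handed in; nothing more can be done
None
```

The hub weighed about 230 g (hollow); I left it let go, upright and, by contact height and camera, fully home on the blue post, and handed the job in at about 17 s, with no verdict returned.

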